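# Pin the specimen carrier, swing its spot under the marker tip and mark it

### The job

Slide the blue specimen carrier along the bed of the marking stand, without lifting it off, until its round hole drops over the brass pin and it lies flat, then swing it about the pin until its red spot is right under the tip of the marker. Press the marker's red cap down until the tip touches the spot, let it spring back up, and leave the carrier there; never press the cap while the tip is anywhere but over the spot of the pinned carrier, and leave the other things on the bench alone.

Things in the scene. Friction and masses are not known exactly. Their poses are not given: they have to be found in the camera images.
- stand: Fixed marking stand, a C-frame open to its own +y. Origin on the bench straight below the marker tip, z up. Grey bed, top 12 mm above the bench, x -112 to +88 mm, y -165 to +185 mm. White column 75 x 40 mm at (0, -140) mm, 167 mm high; from it a white arm 34 mm wide, 122 to 156 mm above the bench, runs to y = +20 mm and carries a 38 mm sleeve (120 to 166 mm high) round the tip's axis.
- bed (a point): Point on the top of the bed straight below the marker's tip; axes as the stand's.
- pin (a point): Top of the brass locating pin: it stands 6 mm out of the bed, 16 mm diameter at its foot, tapering to 8 mm at the top. It stands at (+17.7, -57.3) mm in the stand's frame, 60 mm horizontally from the tip, amid a flat yellow painted ring of 40 mm diameter.
- marker_tip (a point): Lower end of the marker's steel point (5 mm diameter there), under the arm's end: at rest 38 mm above the bench, that is 26 mm above the bed and 12 mm above the top of a carrier lying flat on it.
- marker_cap (a point): Centre of the top face of the marker's red cap (34 mm diameter, 14 mm thick), above the arm, straight over the tip; at rest 197 mm above the bench. Press it straight down.
- marker (a joint): Travel of the marker in m: 0 = up (spring-held), growing as the cap is pressed, the tip moving down with it; it touches a flat carrier at 0.012; stop at 0.015. It takes about 1.5 N to start and 3.5 N at 12 mm; springs back by itself.
- carrier: Loose blue metal plate, 0.3 to 0.5 kg, 14 mm thick, lying on the bed; it takes up to about 10 N to slide. Origin on its underside in mid-width, z up. Width 100 mm (its x, straight sides from y -100 to +100 mm), nose at y = -119 mm, flat tail end face at y = +100 mm. Starts with the nose roughly to the stand's -y, hole 50 to 80 mm short of the pin, up to 50 mm off the fence.
- carrier_center (a point): Centre of the carrier, half-way up (7 mm above its underside).
- spot (a point): Centre of the red spot, 16 mm diameter, on a white strip on the carrier's top face, at y = -12 mm in the carrier's frame, 14 mm above its underside.
- hole (a point): Centre of the carrier's round through hole (24 mm diameter) at its underside, at y = -72 mm in the carrier's frame. It has 4 mm of play round the pin.
- oil_bottle: Amber bottle, 44 mm diameter, 85 mm high, on the bench beyond the fence; origin at its foot.
- jar: Glass jar with white cap, 60 mm diameter, 60 mm high, on the bench on the robot's side of the column; origin at its foot.
- slide_box: Green box 100 x 85 x 35 mm; origin at the centre of its underside.
- dish: White dish 90 mm diameter, 18 mm high; origin at its foot.
- mug: Blue mug, 80 mm diameter, 90 mm high; origin at its foot.
- brush: Lens brush 160 mm long lying on the bench along its x; origin underneath it.
- fence (a point): Dark steel fence bar on the bed: this point is on its straight face (towards the stand's -x) at the bed's top. The face lies at x = +68.2 mm, y -50 to +125 mm in the stand's frame; 12 mm high. A carrier flat against it, nose to the stand's -y, has its hole within 1 mm of the pin's line; pinned there, it must swing about 0.3 rad, tail away from the fence, to put the spot under the tip.
- nose (a point): Middle of the nose's lower edge: the nose's underside slopes up from y = -100 mm to this edge, so a carrier pushed nose first rides up over the pin and drops flat when its hole comes over it.
- pocket (a point): Centre of the floor of the black-floored pocket, open to the top, in the carrier's tail half: at y = +61.5 mm, 5.5 mm above the carrier's underside; 76 mm along the carrier's x, 53 mm along its y, walls rising 8.5 mm. A fingertip in it can push the tail either way.
Things that resemble listed ones, but are neither listed nor needed, are in the scene too. Of the things like the carrier, leave any that is pink; of the rest the smaller one is meant.

How it is judged:
On the way, in this order (a step that is already met when the one before it is completed fails the run):
1. the carrier's hole has dropped over the pin and the carrier lies flat on the bed (horizontal distance between hole and pin below 0.006 m and z of hole in the frame of bed below 0.0025 m and angle between carrier_center's own z axis and vertical below 0.018 rad), for 0.2 s.
2. the cap is pressed until the tip touches the red spot, with the carrier still on the pin (all of step 1 and horizontal distance between spot and marker_tip below 0.008 m and value of joint marker above 0.0105 m), for 0.1 s.
At the end, for the whole second after the job is handed in: The carrier rests flat on the bed with its hole over the pin (within 6 mm of centre, less than 2.5 mm off the bed), the centre of the red spot is within 8 mm (its own radius) of the tip's axis, and the marker is back up (less than 3 mm of travel) (all of step 1 and horizontal distance between spot and marker_tip below 0.008 m and value of joint marker below 0.003 m and linear speed of carrier below 0.01 m/s); the robot touches nothing.
It fails at once if the cap is pressed more than 6 mm while the tip is not over the spot or the carrier is not on the pin (value of joint marker above 0.006 m and (horizontal distance between spot and marker_tip above 0.009 m or horizontal distance between hole and pin above 0.008 m or z of hole in the frame of bed above 0.004 m)).
It fails at once if the carrier is lifted off the bed or tipped up (z of carrier_center in the frame of bed above 0.03 m or angle between carrier_center's own z axis and vertical above 0.3 rad).
It fails at once if the carrier falls off the bed (z of carrier_center in the frame of bed below 0 m).
It fails at once if the bottle, jar, slide box, dish, mug or brush is moved more than 30 mm (distance of any of oil_bottle, jar, slide_box, dish, mug, brush from where it was at the start of the episode above 0.03 m).
It also fails if it takes over 58 s, if anything falls off the work surface, if the arm or the gripper's body presses on something with over 40 N, if the wrist force passes 120 N, or if a joint passes its speed limit or range.

### The arm

A 6-joint arm with a two-finger parallel gripper is mounted at the origin on the work surface. World frame = base frame: x ahead of the robot, y to its left, z up, the work surface at z = 0. Lengths are in m, angles in rad, forces in N, time in s.
With the tool pointing down it reaches from about 0.35 to 0.775 m from the base axis. Payload 7.3 kg.
Tool frame: the origin (TCP) lies midway between the tips of the shut fingers; the grasp point (between the pads) lies 19 mm behind it; z points along the fingers, y is the direction in which the jaws open and shut (so a half turn about z gives the same grasp; the last joint's range is limited). The gripper opens to 92 mm and grips with 3 to 60 N. Pads are 19 mm wide; open, the fingers measure 130 mm over their backs; the gripper's body (75 mm by 190 mm) begins 47 mm behind the grasp point.
Start: joints at [1.169, 0.342, 1.524, -0, 1.275, -0.146], TCP at [0.133, 0.508, 0.227] pointing down, gripper open.
Joint ranges: [-2.53, 2.53], [-0.77, 2.02], [0.04, 2.7], [-1, 4.14], [0.28, 2.66], [-3.11, 3.11]. Speed limits (rad/s): [2.57, 2.57, 3.14, 3.14, 3.14, 3.14].

### API

Orientations are given as a unit quaternion [x, y, z, w].
In Python, from workcell import ctrl gives the robot as it stands.
- The arm moves only by the shell command python3 -m handwheel 'ROWS' [FORCE]. ROWS is JSON, a list of rows, each a list of 3 entries, a list of its own where there are three numbers: the shift along the tool's x, y, z in m, then the turn, a rotation vector about the tool's x, y, z in degrees, then the gripper's target within -1 to 1 (fully open at 1, half-way at 0, shut at -1). A call has exactly 8 rows; each row shifts and turns the commanded pose from where the row before left it, along the tool's axes as they then stand; what a row does not reach is not made up. A row lasts 1/10 s, in which the tool goes at most 50 mm and 8.59 degrees, less where a joint would pass 70% of its speed; a pose out of reach is approached as far as the arm can. A call is refused whole if a number of a shift passes 0.05 or a number of a turn 8.59, either way. A call with a gripper value outside its range is refused whole. The fingers move at their own pace and stop on an object; FORCE is the grip in N (left out, the last holds). Time passes only in rows, so rows that do not move let the fingers close, or fill a call up. It gives the time, the measured TCP pose, the force and the opening at its end, in the units of the state.
- ctrl.get_state(): the state, without advancing time (a new reading comes with each control period).
- ctrl.read_camera(name): name is "scene" or "top" or "wrist"; returns a dict with "color" (384x512x3 uint8, blue, green, red), "fx", "fy", "cx", "cy" (pixels), "world_from_camera" (4x4, takes a point from camera to world coordinates). Camera axes: x right, y up, looking along -z (the intrinsics and any distortion apply to the point x, -y, -z); pixel columns grow to the right and rows downward; lengths in m; the calibration is good to about 2 mm. A picture is of the moment at which its call begins. There is no depth.
- ctrl.job_done(): hands the job in, once; it reports no verdict.
Trained networks look in a picture, given as the dict that the camera call returned (one of the last four; its "shot" number tells which), for a name from the list of things; names that differ only in an ending like _2 or _b are one class to them, and where a whole thing is asked for, a point or a joint stands for the part that bears it (a point fixed in the world has none). Each returns a list of dicts, best first, with "score" (0 to 1); they miss things now and then, are a little off and sometimes report something else, mostly with a low value. They report only what shows in the picture. A call takes as long as a camera call. They do not tell look-alikes from the thing itself.
- ctrl.boxes_of(picture, thing): "at" ([column, row] in pixels, amid what is visible of it).
The state is a dict: "time_s": time; "joints": joint angles; "joint_velocities": joint speeds; "tau": joint torques, N m; "eef_pos": TCP position; "tcp_rot": TCP orientation; "wrist_force": force on the tool from outside, world axes, zero at the start; "torque": the same for the moment, N m; "finger_gap": finger opening in m.
Only numpy, scipy, OpenCV 4.12 (cv2) and the standard library are available. Lean on these libraries where they do the work, as an engineer would, in place of code of your own. Each camera call takes 0.05 s, during which the arm holds its last target.

## Working session

There is one attempt and no reset: what is moved stays moved. The work goes in short steps, Python scripts to look and compute and a shell command to move; the robot and the scene stay as the last step left them, time stands still between calls to the robot, and variables do not carry over. Pictures are saved under pics/ and viewed, and the job is handed in when it is done.

```bash
ls; mkdir -p pics; cat > h.py <<'E'
import numpy as np, cv2
from workcell import ctrl
def snap(n,f):
    p=ctrl.read_camera(n); cv2.imwrite('pics/'+f,p['color']); return p
def ray(p,uv):
    T=np.array(p['world_from_camera']); u,v=uv
    d=np.array([(u-p['cx'])/p['fx'],-(v-p['cy'])/p['fy'],-1.0]); return T[:3,3],T[:3,:3]@d
def onz(p,uv,z):
    o,d=ray(p,uv); return o+d*(z-o[2])/d[2]
def proj(p,X):
    T=np.array(p['world_from_camera']); c=T[:3,:3].T@(np.array(X)-T[:3,3])
    return np.array([p['cx']+p['fx']*c[0]/-c[2], p['cy']-p['fy']*c[1]/-c[2]])
E
python3 - <<'E'
from h import *
s=ctrl.get_state(); print(s)
for n in('top','scene'):
    p=snap(n,n+'0.png'); print(n,p.keys(),p['fx'],p['world_from_camera'])
    for t in ['carrier','stand','marker_cap','spot','hole','pin','fence','pocket','nose','jar','oil_bottle','mug','dish','slide_box','brush','marker_tip']:
        r=ctrl.boxes_of(p,t); print(t,[(np.round(q['at']).tolist(),round(q['score'],2)) for q in r][:4])
E
```

```text
pics
{'time_s': 0.0, 'joints': array([ 1.16901537e+00,  3.42686247e-01,  1.52502512e+00, -1.78856738e-05,
        1.27542658e+00, -1.46005835e-01]), 'joint_velocities': array([-0.00053157,  0.00169752, -0.00124773,  0.0001166 ,  0.00098733,
       -0.00085285]), 'tau': array([ 9.24600099e-04, -4.31233943e+01, -2.44222909e+01,  7.19997799e-02,
        5.57714654e-02, -1.28970328e-04]), 'eef_pos': array([0.1326429 , 0.5075322 , 0.22606108]), 'tcp_rot': array([ 1.27536615e-01,  9.91833562e-01, -7.46159550e-04, -2.00752000e-04]), 'wrist_force': array([-0.01364987,  0.91190022,  0.4718387 ]), 'torque': array([-0.01680073, -0.01556123, -0.02203241]), 'finger_gap': 0.0919125814270745}
top dict_keys(['color', 'fx', 'fy', 'cx', 'cy', 'world_from_camera', 'shot']) 360.70513018414505 [[ 0.0130652   0.99547308 -0.09414163  0.40997642]
 [-0.99983066  0.01178581 -0.01413322 -0.01601362]
 [-0.0129597   0.09431034  0.99545849  1.12838911]
 [ 0.          0.          0.          1.        ]]
carrier [([212.0, 166.0], 0.97), ([236.0, 115.0], 0.72), ([345.0, 269.0], 0.63), ([151.0, 260.0], 0.6)]
stand [
[... 1300 characters left out ...]
)]
spot [([300.0, 239.0], 0.97), ([175.0, 179.0], 0.65), ([359.0, 183.0], 0.62), ([403.0, 257.0], 0.21)]
hole [([302.0, 241.0], 0.75), ([357.0, 185.0], 0.69), ([175.0, 183.0], 0.69), ([405.0, 258.0], 0.42)]
pin [([250.0, 246.0], 0.9)]
fence [([255.0, 248.0], 0.93), ([274.0, 201.0], 0.3)]
pocket [([179.0, 180.0], 0.82), ([355.0, 187.0], 0.79), ([412.0, 230.0], 0.69), ([302.0, 242.0], 0.66)]
nose [([306.0, 240.0], 0.96), ([175.0, 178.0], 0.91), ([356.0, 184.0], 0.66), ([116.0, 276.0], 0.44)]
jar [([211.0, 211.0], 0.69)]
oil_bottle [([281.0, 280.0], 0.74)]
mug [([404.0, 259.0], 0.97)]
dish [([411.0, 231.0], 0.94), ([254.0, 244.0], 0.65)]
slide_box []
brush [([116.0, 275.0], 0.92)]
marker_tip []
```

View pics/top0.png

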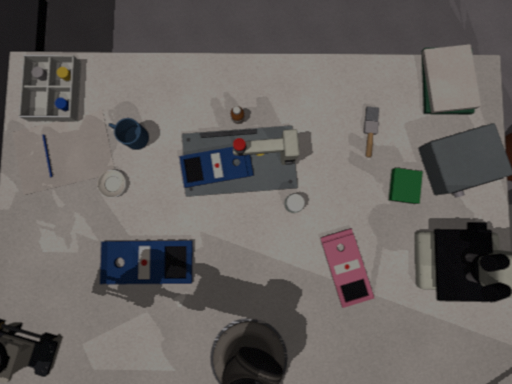

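View pics/scene0.png

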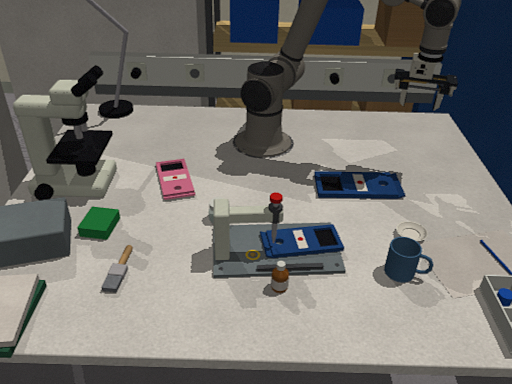

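```bash
python3 - <<'E'
import cv2
a=cv2.imread('pics/top0.png')[80:240,140:310]; cv2.imwrite('pics/c1.png',cv2.resize(a,None,fx=3.7,fy=3.7,interpolation=cv2.INTER_CUBIC))
a=cv2.imread('pics/scene0.png')[160:310,190:370]; cv2.imwrite('pics/c2.png',cv2.resize(a,None,fx=4,fy=4,interpolation=cv2.INTER_CUBIC))
E
```

```text
(no output)
```

View pics/c1.png

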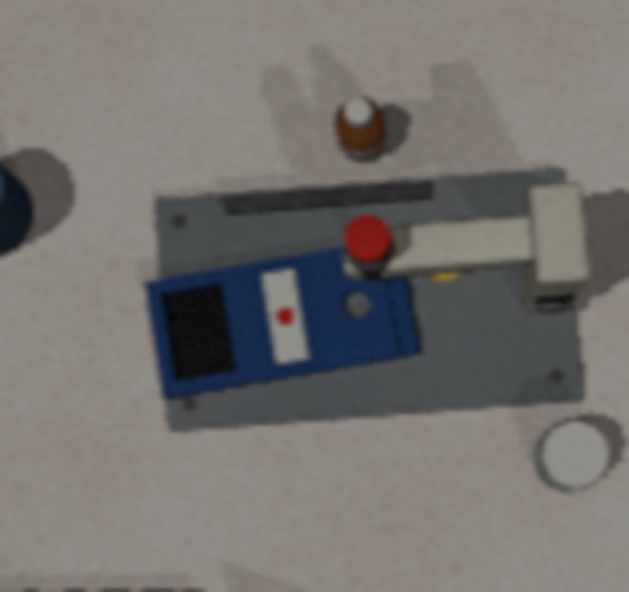

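View pics/c2.png

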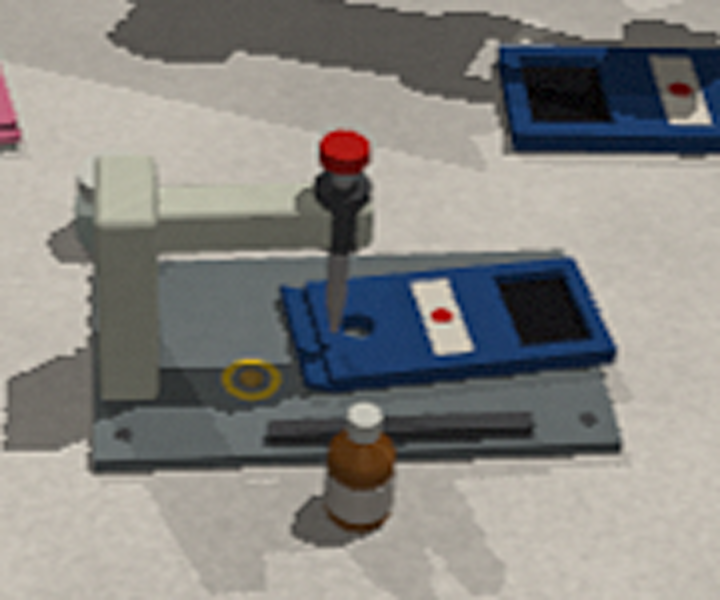

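Candidates for the carrier are the blue plate on the bed (top 212,166), the larger blue plate on the bench (147,262) and the pink plate (348,268). The one meant is the smaller blue one on the bed; the close crops show it lying there with its nose toward the pin ring. Next I'll measure the poses.

```bash
cat >> h.py <<'E'
def rigid(L,W):
    L=np.array(L,float)[:,:2];W=np.array(W,float)[:,:2];lc,wc=L.mean(0),W.mean(0)
    H=(L-lc).T@(W-wc); a=np.arctan2(H[0,1]-H[1,0],H[0,0]+H[1,1])
    R=np.array([[np.cos(a),-np.sin(a)],[np.sin(a),np.cos(a)]]); t=wc-R@lc
    return a,R,t,np.linalg.norm((L@R.T+t)-W,axis=1)
E
python3 - <<'E'
from h import *
p=ctrl.read_camera('top'); q=ctrl.read_camera('scene')
def C1(x,y): return (140+(x+.5)/3.7-.5, 80+(y+.5)/3.7-.5)
def C2(x,y): return (190+(x+.5)/4-.5,160+(y+.5)/4-.5)
# bed corners: -x=bottom
L=[(.088,.185),(.088,-.165),(-.112,-.165),(-.112,.185)]
Wt=[onz(p,C1(*c),.012) for c in [(155,198),(562,168),(583,402),(170,430)]]
a,R,t,e=rigid(L,Wt);print('stand top',a,t,e*1e3)
Ws=[onz(q,C2(*c),.012) for c in [(620,445),(93,463)]]; print('scene front corners',Ws,'top pred',[R@l+t for l in L[:2]])
print('ring scene',onz(q,C2(252,378),.012), 'pred', R@[.0177,-.0573]+t)
print('cap scene',onz(q,C2(344,143),.197),'top',onz(p,C1(368,236),.197),'pred',t)
# carrier z top = .026
print('spot scene',onz(q,C2(442,316),.026),'top',onz(p,C1(286,317),.026))
print('hole scene',onz(q,C2(358,325),.026),'top',onz(p,C1(357,304),.026))
Lc=[(.05,.1),(-.05,.1),(0,-.012),(0,-.072)]
# tail corners in top crop: far (148,285), near(167,397)
Wc=[onz(p,C1(*c),.026) for c in [(149,285),(167,397),(286,317),(357,304)]]
a2,R2,t2,e2=rigid(Lc,Wc);print('carrier',a2,t2,e2*1e3)
Wc=[onz(q,C2(*c),.026) for c in [(614,349),(570,260),(442,316),(358,325)]]
a3,R3,t3,e3=rigid(Lc,Wc);print('carrier sc',a3,t3,e3*1e3)
for nm,x in (('hole',R2@[0,-.072]+t2),('pocket',R2@[0,.0615]+t2)): print(nm,x,'in stand',R.T@(x-t))
for n,uv in (('bottle',(237,118)),('jar',(295,205))): print(n,onz(p,uv,.03))
print(R)
E
```

```text
stand top 0.08481851619524097 [0.61023947 0.02951159] [0.08263773 1.53939657 1.03683523 2.14338705]
scene front corners [array([0.68645388, 0.21828498, 0.012     ]), array([ 0.71627604, -0.12610802,  0.012     ])] top pred [array([0.6822505 , 0.22130161]), array([ 0.7119014 , -0.12744016])]
ring scene [ 0.63301133 -0.02516637  0.012     ] pred [ 0.63273011 -0.02608293]
cap scene [0.61130011 0.02919485 0.197     ] top [0.61123897 0.0296084  0.197     ] pred [0.61023947 0.02951159]
spot scene [0.5798684  0.10638012 0.026     ] top [0.57874346 0.10541232 0.026     ]
hole scene [0.59175691 0.04732491 0.026     ] top [0.59037183 0.0462485  0.026     ]
carrier 0.19460525002158993 [0.57664253 0.11547592] [2.86346367 2.37933242 1.72392741 1.42676518]
carrier sc 0.18168182405355116 [0.57903872 0.11644266] [1.65508699 3.81987432 2.19524751 1.72199576]
hole [0.59056583 0.04483499] in stand [-0.01830476  0.016935  ]
pocket [0.5647497  0.17581505] in stand [-0.03293186  0.14963126]
bottle [0.7277361  0.04561931 0.03      ]
jar [ 0.45893383 -0.13527956  0.03      ]
[[ 0.99640507 -0.08471685]
 [ 0.08471685  0.99640507]]
```

```bash
python3 -m handwheel '[[[-0.044,-0.0185,0],[0,0,0],-0.4],[[-0.044,-0.0185,0],[0,0,0],-0.4],[[-0.044,-0.0185,0],[0,0,0],-0.4],[[-0.044,-0.0185,0],[0,0,0],-0.4],[[-0.044,-0.0185,0],[0,0,0],-0.4],[[-0.044,-0.0185,0],[0,0,0],-0.4],[[-0.044,-0.0185,0],[0,0,0],-0.4],[[-0.044,-0.0185,0],[0,0,0],-0.4]]' 10
python3 -m handwheel '[[[0,0,0],[0,0,8.06],-0.4],[[0,0,0],[0,0,8.06],-0.4],[[0,0,0],[0,0,8.06],-0.4],[[0,0,0],[0,0,8.06],-0.4],[[0,0,0],[0,0,8.06],-0.4],[[0,0,0],[0,0,8.06],-0.4],[[0,0,0],[0,0,8.06],-0.4],[[0,0,0],[0,0,8.06],-0.4]]'
cat >> h.py <<'E'
from scipy.spatial.transform import Rotation as Ro
def to(x,y,z):
    s=ctrl.get_state(); R=Ro.from_quat(s['tcp_rot']).as_matrix()
    print('t',round(s['time_s'],2),'pos',np.round(s['eef_pos'],4),'y-axis yaw',round(np.arctan2(R[1,1],R[0,1]),4),'tilt',np.round(R[:2,2],4),'gap',round(s['finger_gap'],4),'F',np.round(s['wrist_force'],1),'q6',round(s['joints'][5],2))
    print('tool shift mm',np.round(R.T@(np.array([x,y,z])-s['eef_pos'])*1e3,1))
E
python3 -c "
from h import *
to(.565,.177,.1)"
```

```text
time_s: 2.6
eef_pos: [0.4373, 0.2743, 0.2269]
tcp_rot: [0.128, 0.992, 0.0, 0.0]
wrist_force: [-0.1, 0.4, 0.3]
finger_gap: 0.0322
time_s: 3.4
eef_pos: [0.4359, 0.2757, 0.2267]
tcp_rot: [0.639, 0.769, 0.0, -0.0]
wrist_force: [-0.8, -0.1, 0.1]
finger_gap: 0.0276
t 3.4 pos [0.4359 0.2757 0.2267] y-axis yaw 0.1838 tilt [0.0001 0.0001] gap 0.0276 F [-0.8 -0.1  0.1] q6 0.23
tool shift mm [-120.6  108.9  126.7]
```

```bash
python3 -m handwheel '[[[-0.0172,0.0156,0.01],[0,0,0],-0.4],[[-0.0172,0.0156,0.02],[0,0,0],-0.4],[[-0.0172,0.0156,0.02],[0,0,0],-0.4],[[-0.0172,0.0156,0.02],[0,0,0],-0.4],[[-0.0172,0.0156,0.025],[0,0,0],-0.4],[[-0.0172,0.0156,0.03],[0,0,0],-0.4],[[-0.0172,0.0156,0.02],[0,0,0],-0.4],[[0,0,0.02],[0,0,0],-0.4]]'
python3 - <<'E'
from h import *
to(.565,.177,.0205)
p=snap('wrist','w1.png')
E
```

```text
time_s: 4.2
eef_pos: [0.568, 0.1761, 0.0605]
tcp_rot: [0.638, 0.77, 0.0, 0.001]
wrist_force: [0.5, 0.7, 0.3]
finger_gap: 0.0277
t 4.2 pos [0.568  0.1761 0.0605] y-axis yaw 0.1872 tilt [ 0.0013 -0.0003] gap 0.0277 F [0.5 0.7 0.3] q6 -0.01
tool shift mm [ 1.4 -2.9 40. ]
```

View pics/w1.png

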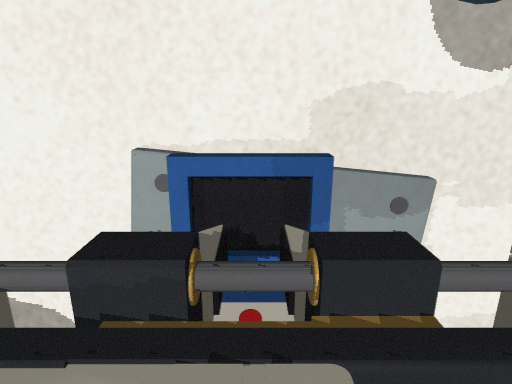

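```bash
python3 - <<'E'
from h import *
p=ctrl.read_camera('wrist')
a=onz(p,(168,154),.026);b=onz(p,(333,154),.026);c=onz(p,(190,178),.026);d=onz(p,(312,178),.026)
print(a,b,np.linalg.norm(a-b),c,d,np.linalg.norm(c-d)); 
v=(a-b)/np.linalg.norm(a-b); print('yaw',np.arctan2(-v[1],-v[0]))
sp=onz(p,(250,317),.026);print('spot',sp, 'tail-mid', (a+b)/2, np.linalg.norm((a+b)/2-sp))
s=ctrl.get_state()['eef_pos']; print('tcp px',proj(p,s), 'tip',proj(p,[.565,.177,.0205]))
E
```

```text
[0.50721292 0.20874902 0.026     ] [0.60168425 0.22679241 0.026     ] 0.09617898475693291 [0.52178272 0.19691555 0.026     ] [0.59304367 0.21055309 0.026     ] 0.07255415741720297
yaw 0.1887204869204402
spot [0.57454757 0.10924435 0.026     ] tail-mid [0.55444858 0.21777071 0.026     ] 0.11037183086043162
tcp px [253.7152205  243.58302979] tip [255.01013455 218.64976879]
```

```bash
python3 -m handwheel '[[[0.0026,-0.0037,0],[0,0,0],-0.4],[[0,0,0.01],[0,0,0],-0.4],[[0,0,0.01],[0,0,0],-0.4],[[0,0,0.008],[0,0,0],-0.4],[[0,0,0.006],[0,0,0],-0.4],[[0,0,0.003],[0,0,0],-0.4],[[0,0,0.0015],[0,0,0],-0.4],[[0,0,0],[0,0,0],-0.4]]'
python3 - <<'E'
from h import *
to(.564,.178,.0205)
E
```

```text
time_s: 5.1
eef_pos: [0.5618, 0.1799, 0.0231]
tcp_rot: [0.637, 0.771, 0.0, -0.0]
wrist_force: [-0.6, 1.0, 0.2]
finger_gap: 0.0276
t 5.1 pos [0.5618 0.1799 0.0231] y-axis yaw 0.1896 tilt [-0.0001  0.0001] gap 0.0276 F [-0.6  1.   0.2] q6 -0.01
tool shift mm [-2.3  1.8  2.6]
```

```bash
python3 -m handwheel '[[[0,0,0.0013],[0,0,0],-0.4],[[0,0,0.0013],[0,0,0],-0.3],[[0,0,0],[0,0,0],-0.2],[[0,0,0],[0,0,0],-0.1],[[0,0,0],[0,0,0],0],[[0,0,0],[0,0,0],0],[[0,0,0],[0,0,0],0],[[0,0,0],[0,0,0],0]]' 10
python3 - <<'E'
from h import *
to(.564,.178,.0205)
p=snap('wrist','w2.png')
E
```

```text
time_s: 5.9
eef_pos: [0.5618, 0.1799, 0.0207]
tcp_rot: [0.637, 0.771, 0.0, 0.0]
wrist_force: [0.8, -0.2, -0.3]
finger_gap: 0.0457
t 5.9 pos [0.5618 0.1799 0.0207] y-axis yaw 0.1897 tilt [0.0001 0.0001] gap 0.0457 F [ 0.8 -0.2 -0.3] q6 -0.01
tool shift mm [-2.3  1.8  0.2]
```

View pics/w2.png

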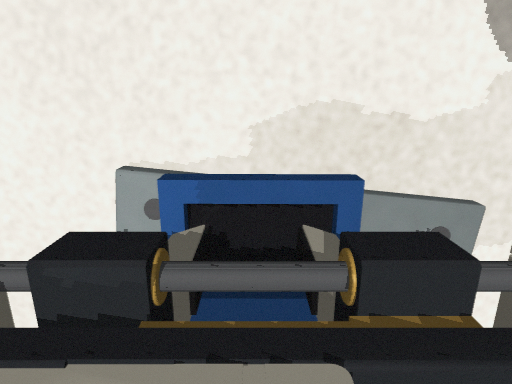

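The fingertips are inside the black pocket, just short of its side walls at columns 185 and 337. I'll open further until they touch.

```bash
python3 -m handwheel '[[[0,0,0],[0,0,0],0.1],[[0,0,0],[0,0,0],0.2],[[0,0,0],[0,0,0],0.3],[[0,0,0],[0,0,0],0.3],[[0,0,0],[0,0,0],0.4],[[0,0,0],[0,0,0],0.4],[[0,0,0],[0,0,0],0.4],[[0,0,0],[0,0,0],0.4]]' 12
python3 - <<'E'
from h import *
to(.564,.178,.0205)
E
```

```text
time_s: 6.75
eef_pos: [0.5625, 0.1799, 0.0211]
tcp_rot: [0.637, 0.771, 0.001, 0.001]
wrist_force: [4.1, -1.4, 3.6]
finger_gap: 0.0605
t 6.75 pos [0.5625 0.1799 0.0211] y-axis yaw 0.1896 tilt [0.0018 0.0003] gap 0.0605 F [ 4.1 -1.4  3.6] q6 -0.01
tool shift mm [-2.2  1.1  0.6]
```

```bash
python3 -m handwheel '[[[0,0,0],[0,0,0],0.6],[[0,0,0],[0,0,0],0.6],[[-0.0035,-0.0015,0],[0,0,-1.86],0.6],[[-0.0035,-0.0015,0],[0,0,-1.86],0.6],[[-0.0035,-0.0016,0],[0,0,-1.86],0.6],[[-0.0035,-0.0016,0],[0,0,-1.86],0.6],[[-0.0035,-0.0016,0],[0,0,-1.86],0.6],[[-0.0035,-0.0016,0],[0,0,-1.86],0.6]]' 40
python3 - <<'E'
from h import *
to(.5596,.1574,.0205)
p=snap('top','t2.png')
a=p['color'][80:240,140:310]; cv2.imwrite('pics/c3.png',cv2.resize(a,None,fx=3.7,fy=3.7,interpolation=cv2.INTER_CUBIC))
p=snap('scene','s2.png')
a=p['color'][160:310,190:370]; cv2.imwrite('pics/c4.png',cv2.resize(a,None,fx=4,fy=4,interpolation=cv2.INTER_CUBIC))
E
```

```text
time_s: 7.55
eef_pos: [0.5572, 0.1592, 0.0218]
tcp_rot: [0.559, 0.829, 0.001, -0.001]
wrist_force: [-3.3, 8.2, 13.7]
finger_gap: 0.0636
t 7.55 pos [0.5572 0.1592 0.0218] y-axis yaw 0.3846 tilt [-0.0013  0.0032] gap 0.0636 F [-3.3  8.2 13.7] q6 -0.24
tool shift mm [-2.6  1.6  1.3]
```

View pics/c3.png

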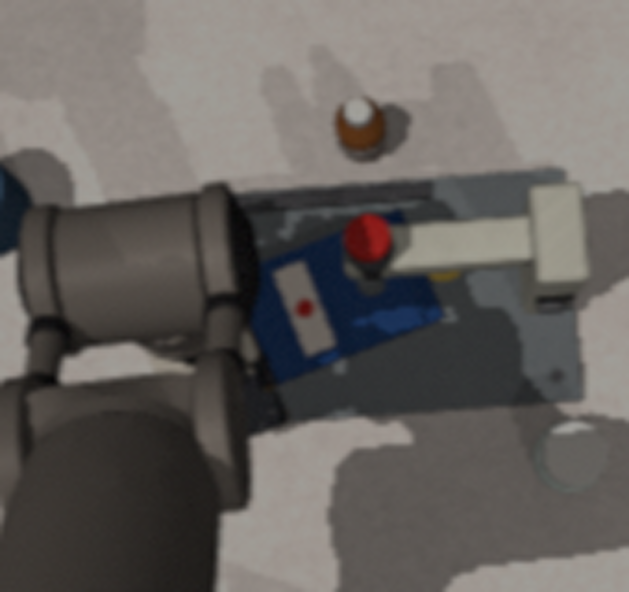

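View pics/c4.png

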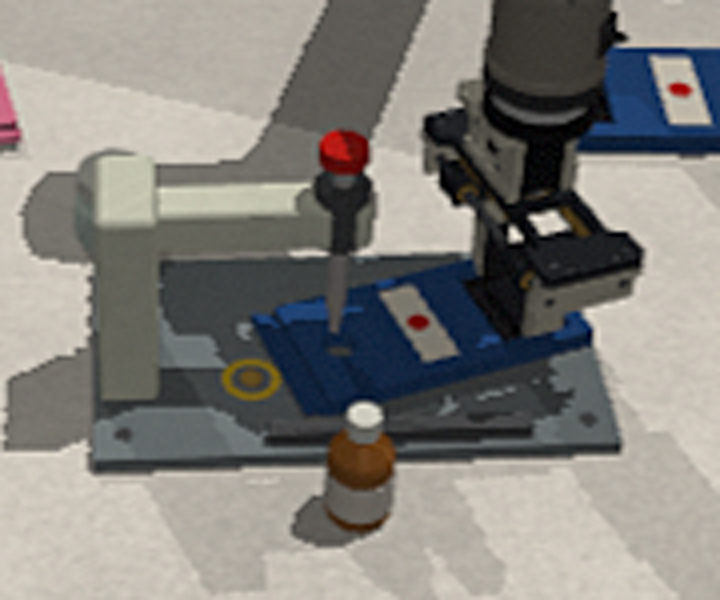

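```bash
python3 - <<'E'
from h import *
p=ctrl.read_camera('top'); q=ctrl.read_camera('scene')
def C1(x,y): return (140+(x+.5)/3.7-.5, 80+(y+.5)/3.7-.5)
def C2(x,y): return (190+(x+.5)/4-.5,160+(y+.5)/4-.5)
s1=onz(q,C2(418,322),.026);h1=onz(q,C2(341,351),.026);s2=onz(p,C1(305,308),.026)
print(s1,h1,s2); v=s1-h1; print(np.linalg.norm(v),np.arctan2(-v[0],v[1]))
st=ctrl.get_state()['eef_pos']
for s in(s1,s2): v=st-s; print('spot->tcp',np.linalg.norm(v[:2]),np.arctan2(-v[0],v[1]))
E
```

```text
[0.58686054 0.08924575 0.026     ] [0.61872207 0.0350779  0.026     ] [0.5865164  0.08967851 0.026     ]
0.06284356523356903 0.5316979164691046
spot->tcp 0.07558051572922582 0.40388619334517323
spot->tcp 0.07504747495135232 0.40193571115291626
```

```bash
python3 -m handwheel '[[[-0.003,0,-0.001],[0,0,0],0.6],[[-0.006,0,0],[0,0,0],0.6],[[-0.006,0,0],[0,0,0],0.6],[[-0.006,0,0],[0,0,0],0.6],[[-0.006,0,0],[0,0,0],0.6],[[-0.006,0,0],[0,0,0],0.6],[[-0.006,0,0],[0,0,0],0.6],[[-0.006,0,0],[0,0,0],0.6]]' 30
python3 - <<'E'
from h import *
to(.5814,.099,.0205)
def C1(x,y): return (140+(x+.5)/3.7-.5, 80+(y+.5)/3.7-.5)
p=snap('top','t3.png')
a=p['color'][80:240,140:310]; cv2.imwrite('pics/c5.png',cv2.resize(a,None,fx=3.7,fy=3.7,interpolation=cv2.INTER_CUBIC))
p=snap('scene','s3.png')
a=p['color'][160:310,190:370]; cv2.imwrite('pics/c6.png',cv2.resize(a,None,fx=4,fy=4,interpolation=cv2.INTER_CUBIC))
E
```

```text
time_s: 8.55
eef_pos: [0.5732, 0.1193, 0.0232]
tcp_rot: [0.559, 0.829, 0.001, -0.003]
wrist_force: [-7.0, 15.5, 18.5]
finger_gap: 0.0637
t 8.55 pos [0.5732 0.1193 0.0232] y-axis yaw 0.3845 tilt [-0.0028  0.005 ] gap 0.0637 F [-7.  15.5 18.5] q6 -0.32
tool shift mm [-21.9  -0.1   2.6]
```

View pics/c6.png

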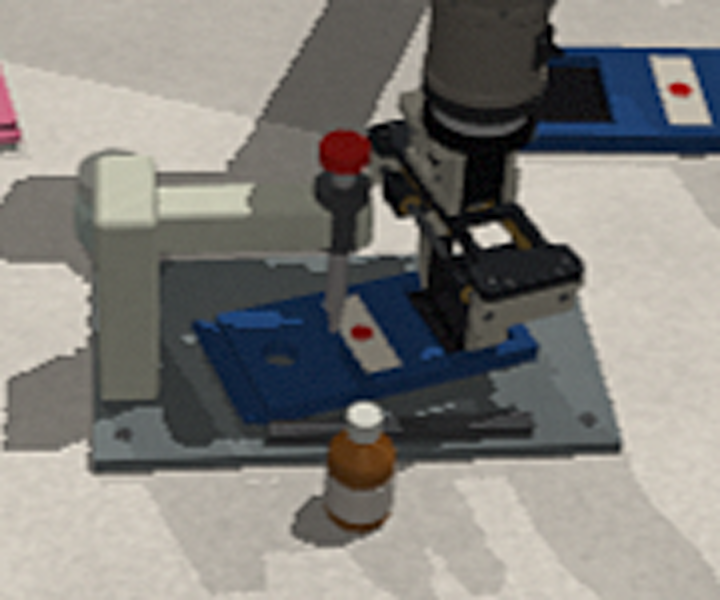

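View pics/c5.png

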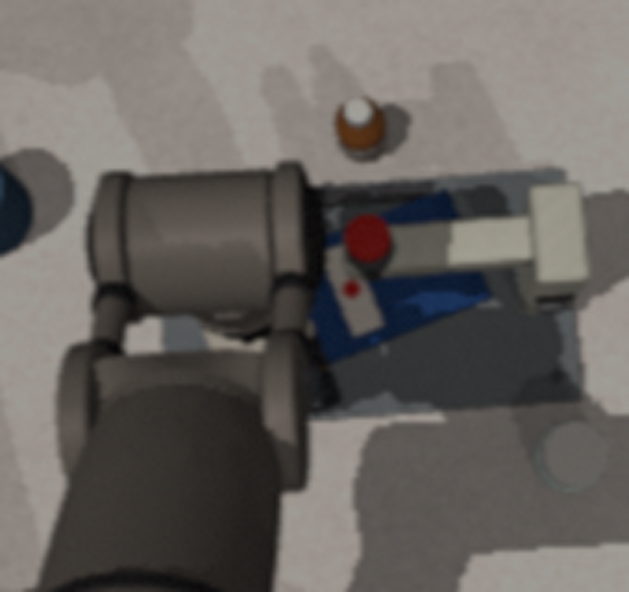

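```bash
python3 -m handwheel '[[[-0.003,0,0],[0,0,0],0.6],[[-0.003,0,0],[0,0,0],0.6],[[-0.003,0,0],[0,0,0],0.6],[[-0.003,0,0],[0,0,0],0.6],[[-0.003,0,0],[0,0,0],0.6],[[-0.003,0,0],[0,0,0],0.6],[[0,0,0],[0,0,0],0.6],[[0,0,0],[0,0,0],0.6]]' 25
python3 - <<'E'
from h import *
to(.5814,.099,.0205)
p=snap('scene','s4.png')
a=p['color'][160:310,190:370]; cv2.imwrite('pics/c7.png',cv2.resize(a,None,fx=4,fy=4,interpolation=cv2.INTER_CUBIC))
p=snap('top','t4.png')
E
```

```text
time_s: 9.45
eef_pos: [0.5805, 0.1014, 0.0229]
tcp_rot: [0.559, 0.829, 0.001, -0.002]
wrist_force: [-4.4, 9.8, 14.9]
finger_gap: 0.0653
t 9.45 pos [0.5805 0.1014 0.0229] y-axis yaw 0.3842 tilt [-0.002   0.0034] gap 0.0653 F [-4.4  9.8 14.9] q6 -0.35
tool shift mm [-2.5 -0.1  2.4]
```

View pics/c7.png

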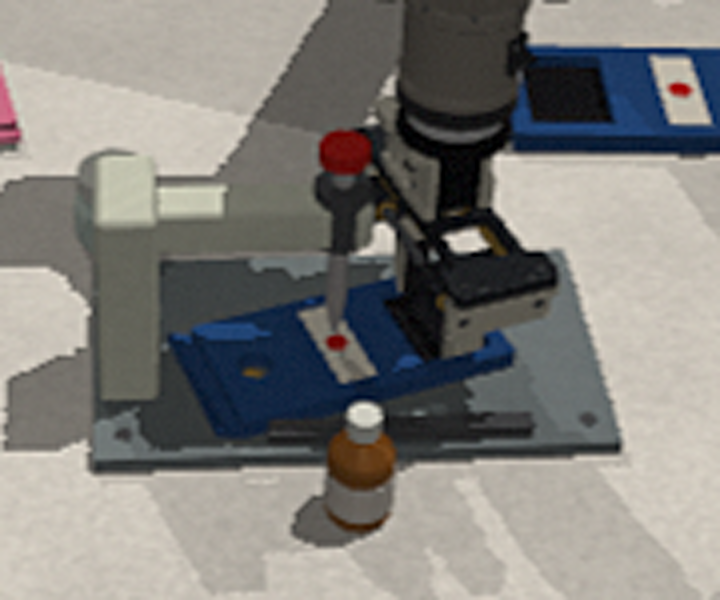

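Brass is visible in the hole at (255,373) of the crop, and the hole is about 2–3 mm short of the pin. I'll finish the approach gently and ease the grip so it can drop.

```bash
python3 -m handwheel '[[[-0.001,0,0],[0,0,0],0.5],[[-0.001,0,0],[0,0,0],0.5],[[-0.001,0,0],[0,0,0],0.5],[[0,0,0],[0,0,0],0.3],[[0,0,0],[0,0,0],0.2],[[0,0,0],[0,0,0],0.2],[[0,0,0],[0,0,0],0.2],[[0,0,0],[0,0,0],0.2]]' 8
python3 - <<'E'
from h import *
to(.5814,.099,.0205)
p=snap('scene','s5.png')
a=p['color'][190:280,220:330]; cv2.imwrite('pics/c8.png',cv2.resize(a,None,fx=6.5,fy=6.5,interpolation=cv2.INTER_CUBIC))
E
```

```text
time_s: 10.35
eef_pos: [0.5825, 0.0957, 0.0211]
tcp_rot: [0.559, 0.829, -0.0, -0.001]
wrist_force: [0.2, -1.1, 0.4]
finger_gap: 0.055
t 10.35 pos [0.5825 0.0957 0.0211] y-axis yaw 0.384 tilt [-0.0015  0.    ] gap 0.055 F [ 0.2 -1.1  0.4] q6 -0.35
tool shift mm [3.4 0.2 0.6]
```

View pics/c8.png

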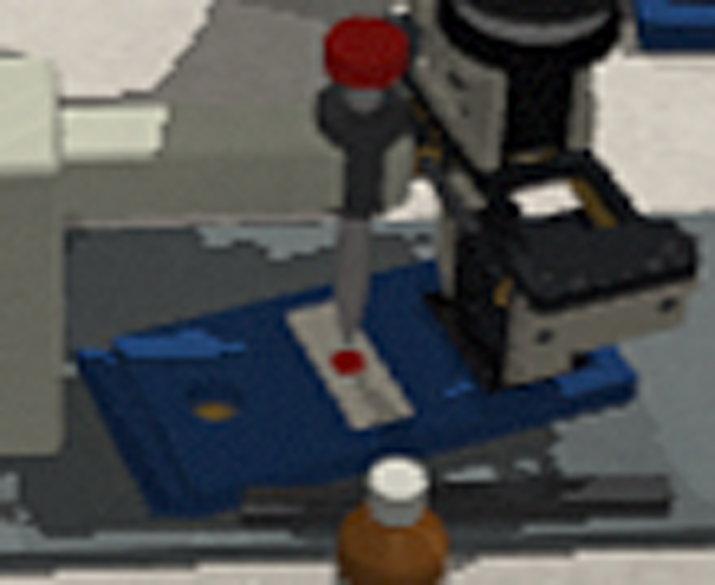

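```bash
python3 - <<'E'
from h import *
q=ctrl.read_camera('scene')
def C(x,y): return (220+(x+.5)/6.5-.5,190+(y+.5)/6.5-.5)
print('spot',onz(q,C(348,362),.026),'hole',onz(q,C(213,408),.026),'nose c',[onz(q,C(*c),.019) for c in((80,355),(155,515))])
print('pred tip/spot px',proj(q,[.6112,.0294,.026]),C(348,362)); print('pin top',proj(q,[.6337,-.0262,.018]),'seen brass',C(216,411))
E
python3 -c "
import cv2
a=cv2.imread('pics/s5.png')[190:280,220:330]
a=cv2.convertScaleAbs(a,alpha=1.8)
cv2.imwrite('pics/c9.png',cv2.resize(a[30:80,5:75],None,fx=11,fy=11,interpolation=cv2.INTER_CUBIC))"
```

```text
spot [0.61044813 0.03037737 0.026     ] hole [ 0.64090776 -0.02601152  0.026     ] nose c [array([ 0.60319519, -0.08339588,  0.019     ]), array([ 0.69650428, -0.04792594,  0.019     ])]
pred tip/spot px [272.76307194 245.44503945] (273.11538461538464, 245.26923076923077)
pin top [252.28116266 252.67297625] seen brass (252.80769230769232, 252.80769230769232)
```

View pics/c9.png

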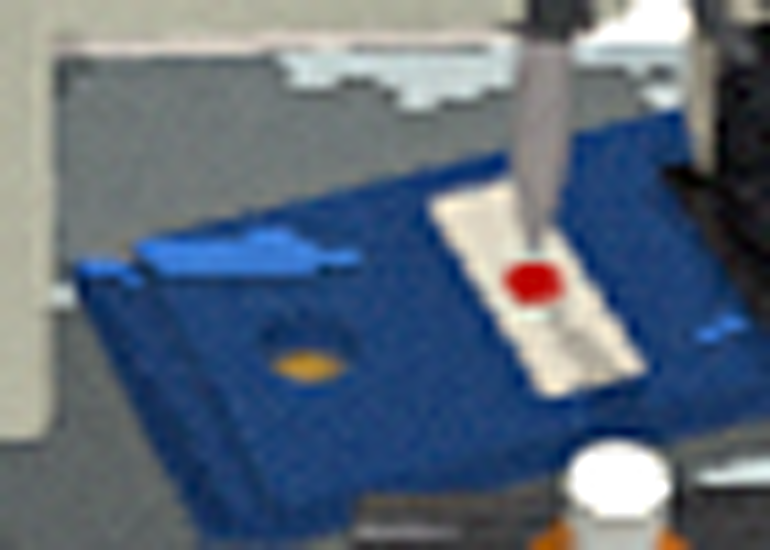

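Spot and brass match the predictions for a dropped, correctly swung carrier: spot at 273.1,245.3 against 272.8,245.4. I'll retract and verify.

```bash
python3 -m handwheel '[[[0,0,0],[0,0,0],0.0],[[0,0,-0.004],[0,0,0],-0.1],[[0,0,-0.008],[0,0,0],-0.2],[[0.01,0,-0.02],[0,0,0],-0.4],[[0.02,0,-0.03],[0,0,0],-0.6],[[0.03,0,-0.04],[0,0,0],-1],[[0.03,0,-0.04],[0,0,0],-1],[[0.03,0,-0.04],[0,0,0],-1]]' 8
python3 - <<'E'
from h import *
to(.6112,.0294,.21)
p=snap('scene','s6.png')
a=p['color'][190:280,220:330]; cv2.imwrite('pics/c10.png',cv2.convertScaleAbs(cv2.resize(a,None,fx=6.5,fy=6.5,interpolation=cv2.INTER_CUBIC),alpha=1.4))
p=snap('top','t6.png')
a=p['color'][100:220,180:320]; cv2.imwrite('pics/c11.png',cv2.convertScaleAbs(cv2.resize(a,None,fx=5,fy=5,interpolation=cv2.INTER_CUBIC),alpha=1.4))
E
```

```text
time_s: 11.25
eef_pos: [0.5374, 0.2081, 0.2061]
tcp_rot: [0.559, 0.829, 0.0, 0.0]
wrist_force: [0.8, 0.0, 0.5]
finger_gap: 0.0022
t 11.25 pos [0.5374 0.2081 0.2061] y-axis yaw 0.384 tilt [0.0009 0.0003] gap 0.0022 F [0.8 0.  0.5] q6 -0.15
tool shift mm [-193.3    1.5   -3.9]
```

View pics/c10.png

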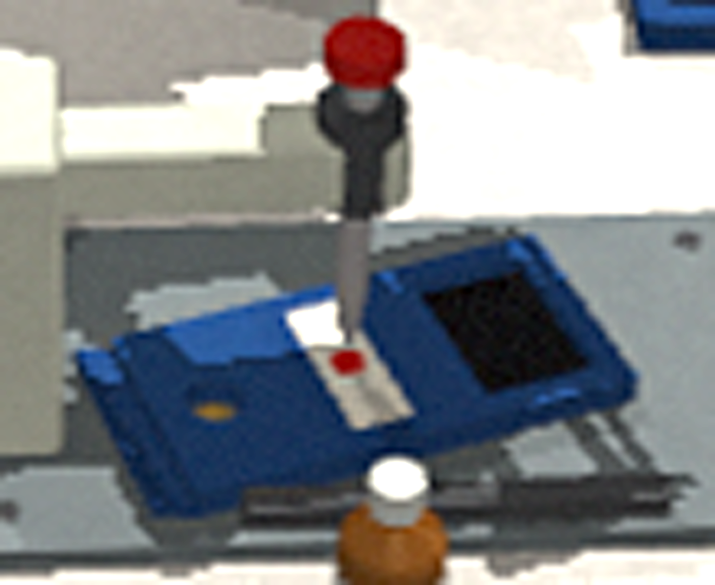

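View pics/c11.png

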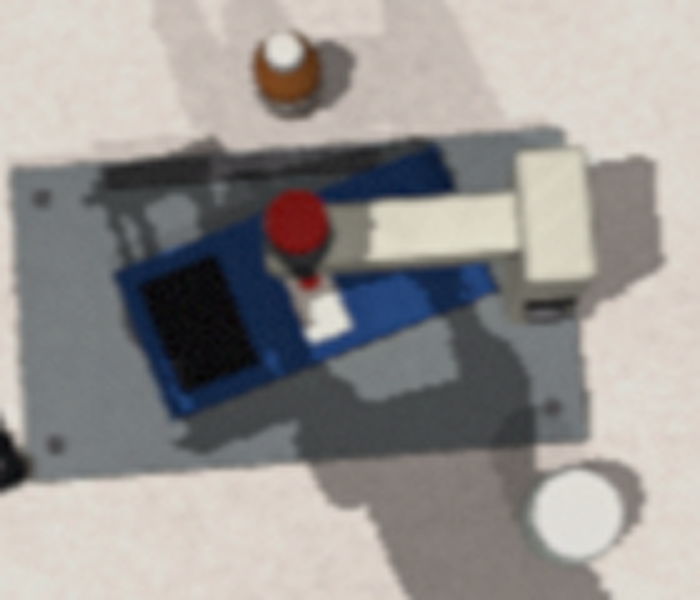

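```bash
python3 - <<'E'
from h import *
q=ctrl.read_camera('scene')
im=cv2.imread('pics/c10.png')
def px(X): u=proj(q,X); return tuple(int(round(v)) for v in ((u[0]-220+.5)*6.5,(u[1]-190+.5)*6.5))
def cc(uv): return (220+(uv[0]+.5)/6.5-.5,190+(uv[1]+.5)/6.5-.5)
t1=onz(q,cc((636,372)),.026);t2=onz(q,cc((532,238)),.026);print('tail yaw',np.arctan2((t1-t2)[1],(t1-t2)[0]),np.linalg.norm(t1-t2))
ya=.384;sp=np.array([.6108,.0297])
R=np.array([[np.cos(ya),-np.sin(ya)],[np.sin(ya),np.cos(ya)]])
for tilt,col in ((0,(0,255,0)),(.035,(0,0,255))):
    def W(x,y,z): # tilt about tail bottom edge
        xy=R@[x,y+.012]+sp; return [xy[0],xy[1],.012+z+(.1-y)*tilt]
    pts=[W(.05,.1,.014),W(-.05,.1,.014),W(-.05,-.1,.014),W(.05,-.1,.014)]
    cv2.polylines(im,[np.array([px(P) for P in pts])],True,col,1)
    th=np.linspace(0,2*np.pi,30)
    cv2.polylines(im,[np.array([px(W(.012*np.cos(t),-.072+.012*np.sin(t),.014)) for t in th])],True,col,1)
    print('spot',px(W(0,-.012,.014)))
cv2.imwrite('pics/c12.png',im)
E
```

```text
tail yaw 0.42306490956583304 0.09407873496096224
spot (347, 363)
spot (347, 356)
```

View pics/c12.png

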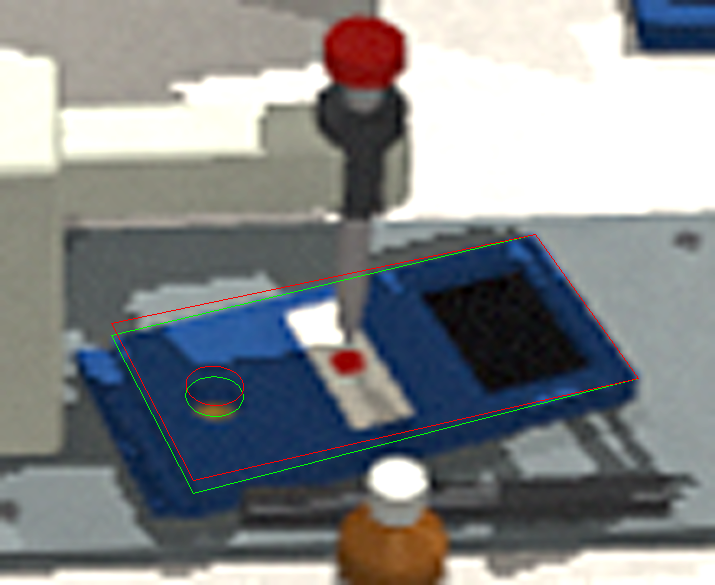

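The flat model (green) fits the carrier outline and hole; the tilted one (red) doesn't. The spot is within about 1–2 mm of the tip axis. Next is the move over the cap with fingers shut.

```bash
python3 -m handwheel '[[[-0.01,0,-0.015],[0,0,0],-1],[[-0.03,0,-0.01],[0,0,0],-1],[[-0.04,0.001,0],[0,0,0],-1],[[-0.04,0.001,0],[0,0,0],-1],[[-0.04,0,0],[0,0,0],-1],[[-0.033,0,0],[0,0,0],-1],[[0,0,0.01],[0,0,0],-1],[[0,0,0.01],[0,0,0],-1]]' 10
python3 - <<'E'
from h import *
to(.6112,.0294,.2)
p=snap('scene','s7.png')
a=p['color'][150:280,200:350]; cv2.imwrite('pics/c13.png',cv2.convertScaleAbs(cv2.resize(a,None,fx=4.5,fy=4.5,interpolation=cv2.INTER_CUBIC),alpha=1.4))
E
```

```text
time_s: 12.2
eef_pos: [0.6118, 0.0278, 0.207]
tcp_rot: [0.56, 0.828, -0.0, -0.001]
wrist_force: [-0.1, -0.6, 0.2]
finger_gap: 0.0004
t 12.2 pos [0.6118 0.0278 0.207 ] y-axis yaw 0.3819 tilt [-0.0018  0.0004] gap 0.0004 F [-0.1 -0.6  0.2] q6 -0.46
tool shift mm [1.7 0.  7. ]
```

View pics/c13.png

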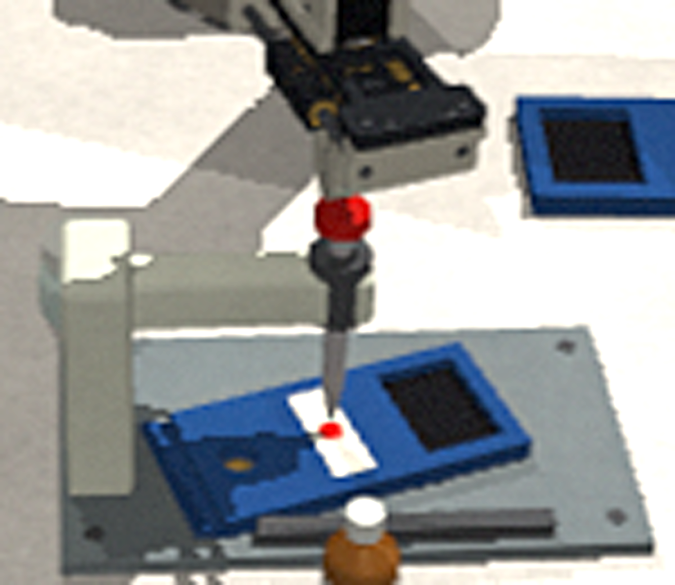

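The shut fingers are right over the cap, and the spot is under the tip. Pressing part-way first.

```bash
python3 -m handwheel '[[[0.001,0,0.004],[0,0,0],-1],[[0,0,0.004],[0,0,0],-1],[[0,0,0.003],[0,0,0],-1],[[0,0,0.003],[0,0,0],-1],[[0,0,0.002],[0,0,0],-1],[[0,0,0],[0,0,0],-1],[[0,0,0],[0,0,0],-1],[[0,0,0],[0,0,0],-1]]'
python3 - <<'E'
from h import *
to(.6112,.0294,.185)
E
```

```text
time_s: 13.05
eef_pos: [0.612, 0.0301, 0.193]
tcp_rot: [0.559, 0.829, 0.0, 0.0]
wrist_force: [-1.0, 1.8, 2.7]
finger_gap: 0.0004
t 13.05 pos [0.612  0.0301 0.193 ] y-axis yaw 0.3845 tilt [0.0006 0.0002] gap 0.0004 F [-1.   1.8  2.7] q6 -0.46
tool shift mm [-0.3 -1.   7.9]
```

```bash
python3 -m handwheel '[[[0,0,0.002],[0,0,0],-1],[[0,0,0.002],[0,0,0],-1],[[0,0,0.002],[0,0,0],-1],[[0,0,0.002],[0,0,0],-1],[[0,0,0.0007],[0,0,0],-1],[[0,0,0],[0,0,0],-1],[[0,0,0],[0,0,0],-1],[[0,0,0],[0,0,0],-1]]'
python3 - <<'E'
from h import *
to(.6112,.0294,.185)
p=snap('scene','s8.png')
a=p['color'][150:280,200:350]; cv2.imwrite('pics/c14.png',cv2.convertScaleAbs(cv2.resize(a,None,fx=4.5,fy=4.5,interpolation=cv2.INTER_CUBIC),alpha=1.4))
E
```

```text
time_s: 13.85
eef_pos: [0.6121, 0.03, 0.185]
tcp_rot: [0.559, 0.829, 0.0, 0.001]
wrist_force: [-3.0, 1.3, 9.0]
finger_gap: 0.0003
t 13.85 pos [0.6121 0.03   0.185 ] y-axis yaw 0.3844 tilt [ 0.0015 -0.    ] gap 0.0003 F [-3.   1.3  9. ] q6 -0.46
tool shift mm [-0.2 -1.1  0. ]
```

View pics/c14.png

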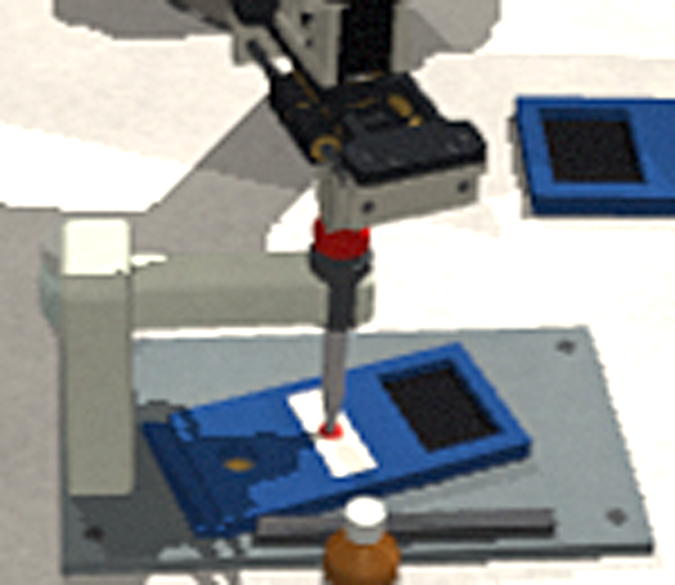

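The tip is on the red spot at crop (331,432), and the force has jumped to 9 N, so it is touching. Now lift off and back away.

```bash
python3 -m handwheel '[[[0,0,-0.003],[0,0,0],-1],[[0,0,-0.004],[0,0,0],-1],[[0,0,-0.005],[0,0,0],-1],[[0,0,-0.01],[0,0,0],-1],[[0,0,-0.02],[0,0,0],-1],[[0.02,0,-0.02],[0,0,0],-1],[[0.04,0,0],[0,0,0],-1],[[0.04,0,0],[0,0,0],-1]]'
python3 -m handwheel '[[[0.045,0,0],[0,0,0],-1],[[0.045,0,0],[0,0,0],-1],[[0.02,0,0],[0,0,0],-1],[[0,0,0],[0,0,0],-1],[[0,0,0],[0,0,0],-1],[[0,0,0],[0,0,0],-1],[[0,0,0],[0,0,0],-1],[[0,0,0],[0,0,0],-1]]'
python3 - <<'E'
from h import *
to(.6112,.0294,.185)
p=snap('scene','s9.png')
a=p['color'][190:280,220:330]; cv2.imwrite('pics/c15.png',cv2.convertScaleAbs(cv2.resize(a,None,fx=6.5,fy=6.5,interpolation=cv2.INTER_CUBIC),alpha=1.4))
g=cv2.inRange(cv2.cvtColor(p['color'],cv2.COLOR_BGR2HSV),(0,150,60),(8,255,255))|cv2.inRange(cv2.cvtColor(p['color'],cv2.COLOR_BGR2HSV),(172,150,60),(180,255,255))
n,l,s,c=cv2.connectedComponentsWithStats(g)
for i in range(1,n):
    if 190<c[i][1]<280 and 220<c[i][0]<330: print(c[i],s[i][4],'z.026',onz(p,c[i],.026),'z.192',onz(p,c[i],.190))
E
```

```text
time_s: 14.7
eef_pos: [0.5742, 0.1228, 0.2468]
tcp_rot: [0.56, 0.829, 0.0, 0.0]
wrist_force: [0.2, -0.2, 0.8]
finger_gap: 0.0005
time_s: 15.5
eef_pos: [0.5336, 0.2237, 0.2459]
tcp_rot: [0.56, 0.829, -0.0, -0.0]
wrist_force: [0.1, -0.0, 0.2]
finger_gap: 0.0
t 15.5 pos [0.5336 0.2237 0.2459] y-axis yaw 0.3829 tilt [-0.0001 -0.0001] gap 0.0 F [ 0.1 -0.   0.2] q6 -0.12
tool shift mm [-209.2   -0.6   60.9]
[275.5045045  197.73873874] 111 z.026 [0.39162625 0.04071208 0.026     ] z.192 [0.61194417 0.0292071  0.19      ]
[273.16666667 245.08333333] 12 z.026 [0.60968961 0.0305283  0.026     ] z.192 [0.78968269 0.02090653 0.19      ]
```

View pics/c15.png

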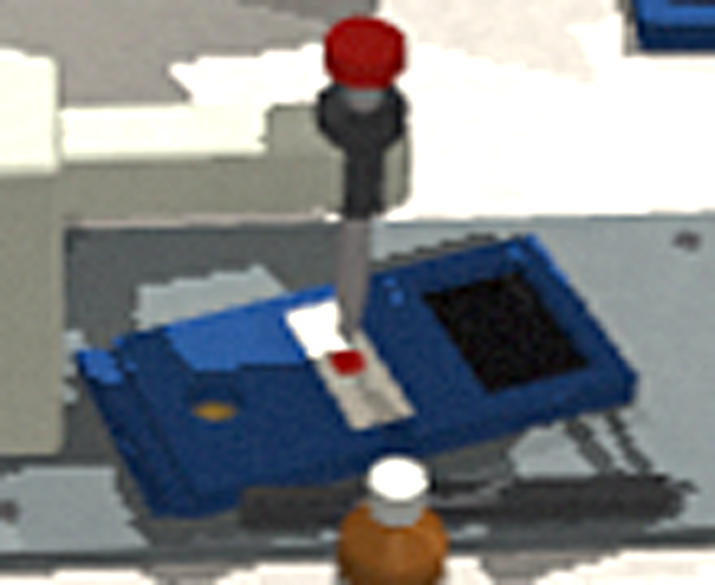

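The cap is back up at row 198, as before the press. The spot is still under the tip, and the carrier is flat with brass showing in the hole.

```bash
python3 -c "
from workcell import ctrl
print(ctrl.job_done())"
```

```text
the job is handed in; nothing more can be done
None
```

I slid the smaller blue carrier along the bed by spreading the fingertips in its pocket. It rode over the brass pin, and its hole dropped on. I had already turned it to the final angle, so it arrived with the spot under the tip and needed no separate swing about the pin. I then pressed the cap once with shut fingers, let it spring back, backed the arm off and handed in at about 15.5 s.

**Last checks:**
- **Carrier on the pin:** a flat-lying outline fits the camera picture, and a tilted one does not. Brass shows through the hole where the pin should be.
- **Spot under the tip:** the measured spot is about 2 mm from the tip axis, with the camera calibration good to about 2 mm.
- **Press:** the cap went down about 12 mm and the force rose to 9 N, against about 3.5 N from the spring alone, so the tip was on the carrier. The travel comes from the arm's height and this force, because the marker joint itself cannot be read.
- **Marker:** the cap is back at its rest height in the last picture.
- **Other things on the bench:** the moves stayed clear of the other items and the bottle looked unmoved. I did not measure each item again at the end.

None of the last checks failed. One earlier hole reading from the scene camera was off, because the marker partly hid the hole at that point, so I did not use it.

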